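Lock the slide scanner's stage before the machine is lifted

TASK

The slide scanner is about to be moved, so its stage must be locked. Take the red-handled lock key from its grey holder, set its tooth on the stage just inside the hood at the green mark, and slide it gently along the stage until it drops into the hidden lock slot. Stop there, let the key sit fully home with its base flat on the sill, and let go; disturb nothing else, nor force the delicate stage.

Things in the scene. Friction and masses are not known exactly. Their poses are not given: they have to be found in the camera images.
- key: Loose steel lock key, 0.11 to 0.22 kg, upright. Axes: x along its arm to the tooth, z up. Origin: underside of its base, under the handle's middle. Base x -20 to 18 mm, 36 mm wide (y), 12 mm thick. Arm 10 mm wide (y), z 0 to 8 mm, to x = 56 mm. Tooth under the arm's end: x 44 to 56 mm, 10 mm wide (y), down to z = -7 mm.
- handle (a point): Middle of the key's red upright handle, 42 mm above the key's origin; same axes. Handle block 24 mm (x) by 18 mm (y), from 12 to 64 mm above the origin.
- tooth (a point): Middle of the underside of the key's tooth: in the key's frame 50 mm along x, 7 mm below the origin. Same axes as the key.
- holder: Grey holder fixed to the bench, 70 x 60 mm, 24 mm high; origin: centre of its underside. The key's base stands on its top, origins in line and axes parallel, between 6 mm high lips at sides and rear, 2 to 5 mm clear of it; arm and tooth point to the holder's +x, the tooth hanging clear of its front edge. Lift the key straight up.
- scanner: Low white slide scanner, fixed, 370 x 360 mm. Origin: on the bench below the middle of the hood's front edge; x into the machine, y to the left seen from the robot, z up. Sill: flat bare-metal shelf in front of the hood, x -70 to 0, y -180 to 180, top z = 70 mm. Hood: x 0 to 55 mm, top z = 110 mm; behind it the housing is 160 mm high.
- sill (a point): Point on the sill's top at the middle of the hood's front edge, 70 mm above the scanner's origin; scanner's axes. Once the tooth is in the slot, the key's base sits flat on the sill, its arm under the hood, its handle about 30 mm in front of the hood, and it stands by itself. While the tooth rides on the stage, the base hovers 7 mm over the sill.
- mouth (a point): Middle of the hood's mouth, 13 mm above point sill; scanner's axes. The mouth opens towards the robot (-x), 180 mm wide (y -90 to 90 mm), 26 mm high, solid at both ends.
- stage: Dark steel stage under the hood, its top level with the sill (scanner x 5 to 47 mm, filling the mouth's width). The origin stays at the sill point whatever the slot's place. Its top is hard and does not yield to a gentle push; 25 N or more between key and stage harms it.
- mark (a point): Middle of a green bar (50 x 10 mm, along x) on the sill, at y = 66 mm in the scanner's frame, 30 mm in front of the hood. The tooth, set on the stage here (scanner x about 20 mm, y over 50 mm), is clear of the slot. The slot (along x through the stage's depth, 15 mm wide in y, 12 mm deep) is out of sight, its middle anywhere at y -35 to 35 mm: slide to -y.
- bottle: Bystander: reagent bottle with blue cap, 64 mm across, 150 mm high, standing to the scanner's left. Origin: centre of its underside.
- tipbox: Bystander: blue pipette tip box, 120 x 85 mm, 60 mm high, on the bench between scanner and robot, to the left. Origin: centre of its underside.
- jar: Bystander: small jar with white cap, 48 mm across, 60 mm high, near the key holder. Origin: centre of its underside.
- slidebox: Bystander: yellow slide box, 75 x 95 mm, 32 mm high, lying on top of the scanner's housing. Origin: centre of its underside.
There are look-alikes about, which are no part of the job. What is shaped like the key but orange, purple or turquoise is not meant.

How it is judged:
On the way, in this order (a step that is already met when the one before it is completed fails the run):
1. the key is lifted out of its holder (distance of key from where it was at the start of the episode above 0.03 m), for 0.1 s.
2. the tooth rests on the stage under the hood at the green-marked end, beyond the slot's range (y of tooth in the frame of sill above 0.048 m and x of tooth in the frame of sill above 0.008 m and z of tooth in the frame of sill between -0.003 and 0.003 m and contact force between key and stage above 0.3 N), for 0.1 s.
At the end, for the whole second after the job is handed in: The key stands by itself, at rest and released, its tooth at least 5 mm down in the lock slot under the hood, its base flat on the sill (within 2 mm, tilted less than 0.05 rad) (z of tooth in the frame of sill below -0.005 m and x of tooth in the frame of sill between 0.008 and 0.045 m and z of key in the frame of sill below 0.002 m and angle between key's own z axis and vertical below 0.05 rad and linear speed of key below 0.01 m/s); the robot touches nothing.
It fails at once if the key presses on the stage with more than 25 N (contact force between key and stage above 25 N).
It fails at once if the fingers or arm press on the scanner with more than 10 N (contact force between any of the fingers, the arm and scanner above 10 N).
It fails at once if a bystander is moved more than 15 mm (distance of any of bottle, tipbox, jar, slidebox from where it was at the start of the episode above 0.015 m).
It also fails if it takes over 67 s, if anything falls off the work surface, if the arm or the gripper's body presses on something with over 40 N, if the wrist force passes 120 N, or if a joint passes its speed limit or range.

ROBOT

A 6-joint arm with a two-finger parallel gripper is mounted at the origin on the work surface. World frame = base frame: x ahead of the robot, y to its left, z up, the work surface at z = 0. Lengths are in m, angles in rad, forces in N, time in s.
With the tool pointing down it reaches from about 0.3 to 0.775 m from the base axis. Payload 14.6 kg.
Tool frame: the origin (TCP) lies on the centre line of the jaws, within the pads' length; the fingertips stand 25 mm ahead of it and the grasp point (between the pads) lies 6 mm ahead of it (ctrl.tip_reach is the distance from the TCP to the fingertips, in m); z points along the fingers, y is the line along which they close (so a half turn about z gives the same grasp; the last joint's range is limited). The gripper opens to 94 mm and grips with 3 to 60 N. Pads are 16 mm wide; open, the fingers measure 119 mm over their backs; the gripper's body (75 mm by 177 mm) begins 78 mm behind the grasp point.
Start: joints at [1.087, 0.3, 1.521, -0, 1.321, -0.067], TCP at [0.223, 0.503, 0.23] pointing down, gripper open.
Joint ranges: [-3.03, 3.03], [-0.79, 2.21], [0.23, 2.52], [-1.04, 4.18], [0, 3.07], [-2.55, 2.55]. Speed limits (rad/s): [2.22, 2.22, 2.57, 3.14, 3.14, 3.14].

INTERFACE

Orientations are given as [roll, pitch, yaw] about the fixed x, y, z axes, in that order (R = Rz(yaw) Ry(pitch) Rx(roll)).
In Python, from station import ctrl gives the robot as it stands. The module is installed in compiled form; this text tells all that it offers.
- The arm moves only by the tool apply_moves, never from a script. Its argument "deltas" is a list of rows, each a list of 7 numbers: the closure in counts, from 0 (fully open) to 255 (shut), then the shift along the world's x, y, z in cm, then the turn, a rotation vector about the world's x, y, z in rad. In form: [[jaw, tx, ty, tz, ax, ay, az], ...]. A call has 1 to 10 rows; each row shifts and turns the commanded pose from where the row before left it; what a row does not reach is not made up. A row lasts 1/10 s, in which the tool goes at most 50 mm and 8.59 degrees, less where a joint would pass 70% of its speed; a pose out of reach is approached as far as the arm can. A call with a gripper value outside its range is refused whole. The fingers move at their own pace and stop on an object; "grip_force" is the grip in N (left out, the last holds). Time passes only in rows, so rows that do not move let the fingers close. It gives the time, the measured TCP pose, the force, the opening and the grip force at its end, in the units of the state.
- ctrl.get_obs(): the state, without advancing time (a new reading comes with each control period).
- ctrl.camera(name): name is "scene" or "top" or "wrist"; returns a dict with "img" (400x640x3 uint8, red, green, blue), "K" (3x3 intrinsics, pixels), "k1" (the pictures are not rectified: a ray, as slopes to the right and down, at radius r is drawn at 1 + k1 r^2 times it, then the intrinsics apply), "pose" (4x4, takes a point from camera to world coordinates); the wrist camera has in their place "hand_eye" (4x4, takes a point from camera to tool coordinates, whose origin is the TCP and whose axes are the flange's). Camera axes: x right, y up, looking along -z (the intrinsics and any distortion apply to the point x, -y, -z); pixel columns grow to the right and rows downward; lengths in m; the calibration is good to about 2 mm. A picture is of the moment at which its call begins: read the wrist's pose just before it. There is no depth.
- ctrl.hand_in(): hands the job in; it is judged then, once.
The state is a dict: "time_s": time; "qpos": joint angles; "joint_vel": joint speeds; "tau": joint torques, N m; "ee_pos": TCP position; "eef_rot": TCP orientation; "force": force on the tool from outside, world axes, zero at the start; "moment": the same for the moment, N m; "grip_width": finger opening in m; "grip_force": force on a finger pad.
Only numpy, scipy, OpenCV 4.12 (cv2) and the standard library are available. Lean on these libraries where they do the work, as an engineer would, in place of code of your own. Each camera call takes 0.05 s, during which the arm holds its last target. There are 200 camera calls.

## Working session

There is one attempt and no reset: what is moved stays moved. The work goes in short steps, Python scripts to look and compute and a tool call to move; the robot and the scene stay as the last step left them, time stands still between calls to the robot, and variables do not carry over. Pictures are saved under pics/ and viewed, at most 10 in all, crops included, and the job is handed in when it is done.

Besides the shell and the picture viewer there is one more tool, called after "Call:" by a JSON object that holds its "fn" and its "kwargs". apply_moves: Moves the arm, as the interface text tells. Its arguments: {"type":"object","properties":{"deltas":{"type":"array"},"grip_force":{"type":"number"}},"required":["deltas"]}

```bash
mkdir -p pics; cat > h.py <<'E'
import numpy as np, cv2
from station import ctrl
from scipy.spatial.transform import Rotation as R
def shot(n,name=None):
    o=ctrl.get_obs(); c=ctrl.camera(n)
    if name: cv2.imwrite(f'pics/{name}.png',cv2.cvtColor(c['img'],cv2.COLOR_RGB2BGR))
    if 'pose' not in c:
        T=np.eye(4); e=np.array(o['eef_rot'])
        T[:3,:3]=R.from_euler('xyz',e).as_matrix() if e.size==3 else e.reshape(3,3)
        T[:3,3]=o['ee_pos']; c['pose']=T@c['hand_eye']
    return c
def ray(c,uv):
    d=np.array([c['k1'],0,0,0,0.]); d=np.array([c['k1'],0,0,0])
    p=cv2.undistortPoints(np.array([[uv]],float),np.array(c['K'],float),d)[0,0]
    P=np.array(c['pose']); return P[:3,3],P[:3,:3]@np.array([p[0],-p[1],-1])
def onz(c,uv,z):
    o,d=ray(c,uv); return (o+d*(z-o[2])/d[2]).round(4)
E
python3 - <<'E'
from h import *
print(ctrl.get_obs())
for n in('scene','top'):
    c=shot(n,n+'0'); print(n,c['k1'],c['K'],np.round(c['pose'],3))
print(ctrl.tip_reach)
E
```

```text
{'time_s': 0.0, 'qpos': array([ 1.08741234e+00,  3.00484268e-01,  1.52159863e+00,  2.06807416e-06,
        1.32071478e+00, -6.65942461e-02]), 'joint_vel': array([ 2.94799994e-04, -1.51312523e-03,  3.63355641e-04, -4.68073084e-04,
       -4.26338529e-06, -8.19108688e-04]), 'tau': array([ 6.63431565e-04, -5.31815815e+01, -3.52724719e+01,  7.09097763e-02,
        2.45465885e-02, -1.37201005e-04]), 'ee_pos': array([0.22254028, 0.50269946, 0.22987167]), 'eef_rot': array([-3.14039043e+00, -8.21869783e-05,  2.72480235e+00]), 'force': array([ 0.82796017,  0.58884723, -0.00551399]), 'moment': array([0.00958996, 0.02380361, 0.00952421]), 'grip_force': 0.0, 'grip_width': 0.09464355671281217}
scene 0.0069986287027396146 [[399.56831766   0.         321.7794899 ]
 [  0.         399.56831766 196.83499195]
 [  0.           0.           1.        ]] [[ 0.774 -0.346  0.53   1.154]
 [ 0.633  0.411 -0.656 -0.742]
 [ 0.009  0.843  0.537  0.738]
 [ 0.     0.     0.     1.   ]]
top 0.024359636500505506 [[436.66466107   0.         321.42522803]
 [  0.         436.66466107 210.87066344]
 [  0.           0.           1.        ]] [[-0.023  0.999 -0.049  0.466]
 [-1.    -0.023 -0.011 -0.006]
 [-0.012  0.049  0.999  1.42 ]
 [ 0.     0.     0.     1.   ]]
0.025
```

View pics/top0.png

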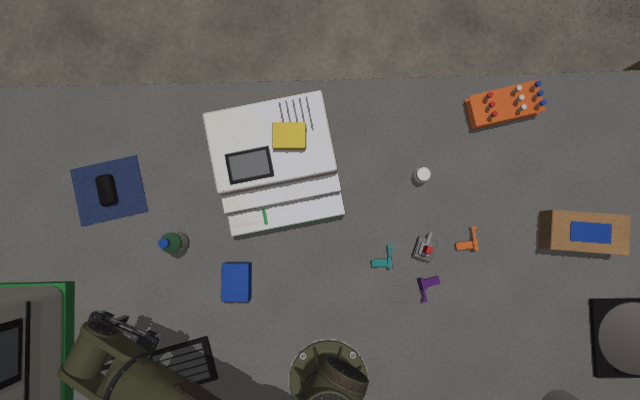

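View pics/scene0.png

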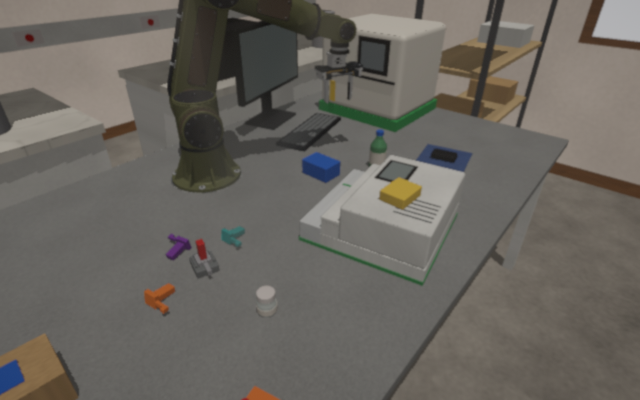

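Top view: the red key in its grey holder is at about (427,249) with its arm pointing up-image. The scanner is rotated, its sill front edge running (231,236)–(344,214), and the green mark is at (265,216). Jar at (422,175), tip box at (236,282).

```bash
python3 - <<'E'
from h import *
def cen(c,lo,hi,box):
    h=cv2.cvtColor(c['img'],cv2.COLOR_RGB2HSV); m=np.zeros(h.shape[:2],np.uint8)
    x0,y0,x1,y1=box; m[y0:y1,x0:x1]=cv2.inRange(h,lo,hi)[y0:y1,x0:x1]
    v,u=np.nonzero(m); return (u.mean(),v.mean()),len(u),m
t=shot('top'); s=shot('scene')
a,n,_=cen(t,(0,140,80),(8,255,255),(405,225,450,270)); b,n2,_=cen(s,(0,140,80),(8,255,255),(190,235,212,265))
print(a,n,b,n2,onz(t,a,.088),onz(t,a,.066))
o1,d1=ray(t,a);o2,d2=ray(s,b);k=np.linalg.lstsq(np.c_[d1,-d2],o2-o1,rcond=None)[0];print(o1+d1*k[0],o2+d2*k[1])
g,n,m=cen(t,(45,80,40),(85,255,255),(255,205,280,230)); print(g,n,onz(t,g,.07)); 
v,u=np.nonzero(m); P=np.array([onz(t,q,.07) for q in zip(u,v)])[:,:2]
l=cv2.fitLine(P.astype(np.float32),cv2.DIST_L2,0,.01,.01).ravel();print('mark yaw',np.degrees(np.arctan2(l[1],l[0])))
c=onz(t,(231,236),.07);d=onz(t,(344,214),.07);print(c,d,np.linalg.norm(c-d),'sill yaw',np.degrees(np.arctan2(-(c-d)[0],(c-d)[1])))
# white/sill crops
im=cv2.cvtColor(t['img'],cv2.COLOR_RGB2BGR)
A=cv2.resize(im[170:250,215:355],None,fx=5.7,fy=5.7,interpolation=cv2.INTER_CUBIC)[:300]
A=cv2.resize(im[170:245,215:355],(798,428),interpolation=cv2.INTER_CUBIC)
cv2.imwrite('pics/crop.png',A)
for p in((422,175),(236,282)): print(onz(t,p,.06))
E
```

```text
(np.float64(428.9268292682927), np.float64(249.7560975609756)) 41 (np.float64(200.95833333333334), np.float64(248.60833333333332)) 120 [ 0.4068 -0.3141  0.088 ] [ 0.4059 -0.3192  0.066 ]
[ 0.40585689 -0.31916928  0.066122  ] [ 0.40854851 -0.31585907  0.06523643]
(np.float64(264.4390243902439), np.float64(215.90243902439025)) 41 [0.5217 0.1854 0.07  ]
mark yaw 10.859318
[0.462  0.2898 0.07  ] [ 0.5218 -0.0609  0.07  ] 0.3557619007145088 sill yaw 9.676783227739092
[ 0.6382 -0.3072  0.06  ]
[0.3194 0.2782 0.06  ]
```

View pics/crop.png

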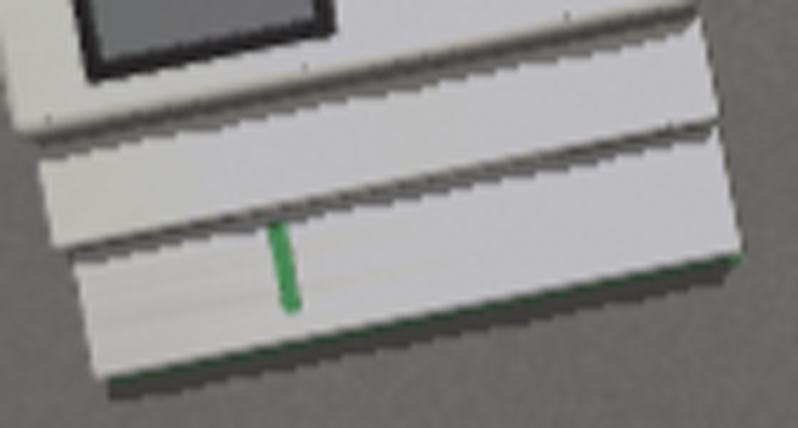

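The crop shows the sill front edge from (100,378) to (740,252) and the green mark at (285,268). Scanner yaw is about 10°. I'll go above the key and look from close by.

Call:
{"fn": "apply_moves", "kwargs": {"deltas": [[0, 2.5, -3.5, 0, 0, 0, 0], [0, 2.5, -3.5, 0, 0, 0, 0], [0, 2.5, -4, 0, 0, 0, 0], [0, 2.5, -4, 0, 0, 0, 0], [0, 2, -4.2, 0, 0, 0, 0], [0, 1.5, -4.2, 0, 0, 0, 0], [0, 1, -4.2, 0, 0, 0, 0], [0, 1, -4.2, 0, 0, 0, 0], [0, 0.5, -4.5, 0, 0, 0, 0], [0, 0, -4.5, 0, 0, 0, 0]]}}

```text
time_s: 1.2
ee_pos: [0.3826, 0.0932, 0.2304]
eef_rot: [3.142, 0.0, 2.725]
force: [1.0, 0.2, 0.7]
grip_width: 0.0937
grip_force: 0.0
```

Call:
{"fn": "apply_moves", "kwargs": {"deltas": [[0, 0.5, -4.5, 0, 0, 0, 0], [0, 0.5, -4.5, 0, 0, 0, 0], [0, 0.5, -4.5, 0, 0, 0, 0], [0, 0.5, -4.5, 0, 0, 0, 0], [0, 0.4, -4.5, 0, 0, 0, 0], [0, 0, -4.5, 0, 0, 0, 0], [0, 0, -4.5, 0, 0, 0, 0], [0, 0, -4.5, 0, 0, 0, 0], [0, 0, -4.5, 0, 0, 0, 0], [0, 0, 0, 0, 0, 0, 0]]}}

```text
time_s: 2.2
ee_pos: [0.4059, -0.3139, 0.2297]
eef_rot: [-3.141, -0.001, 2.721]
force: [0.6, 0.8, 0.9]
grip_width: 0.0939
grip_force: 0.0
```

```bash
python3 - <<'E'
from h import *
o=ctrl.get_obs();print(o['time_s'],o['ee_pos'],o['eef_rot'],o['qpos'],o['force'])
c=shot('wrist','w1');print(np.round(c['hand_eye'],3),c['K'][0],c['k1'])
E
```

```text
2.2 [ 0.40588885 -0.31388502  0.22969866] [-3.14132058e+00 -7.64780335e-04  2.72102336e+00] [-7.29420384e-01  2.18685572e-01  1.62492615e+00 -5.10458825e-04
  1.29862686e+00 -1.87951014e+00] [0.63556441 0.76657    0.85200113]
[[-0.002  0.958  0.287  0.084]
 [ 1.     0.001  0.001 -0.002]
 [ 0.001  0.287 -0.958 -0.154]
 [ 0.     0.     0.     1.   ]] [276.83474803   0.         314.5623055 ] -0.04477362073010973
```

View pics/w1.png

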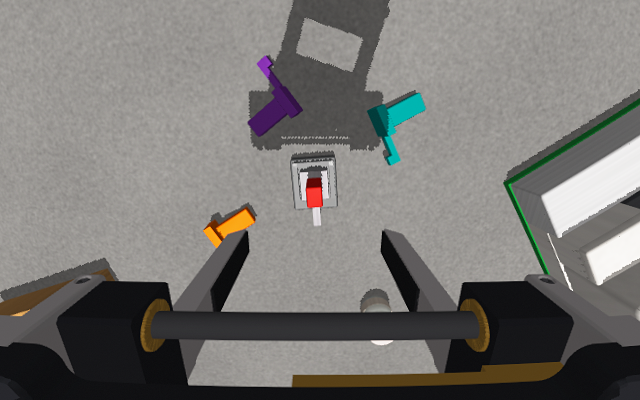

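Wrist view: holder at (314,180), red handle at (314,190), arm tip at (317,223). The purple, turquoise and orange decoys are around it and the jar is near (376,300).

```bash
python3 - <<'E'
from h import *
c=shot('wrist'); im=c['img']; h=cv2.cvtColor(im,cv2.COLOR_RGB2HSV)
m=cv2.inRange(h,(0,150,60),(10,255,255)); m[:,:285]=0;m[:,345:]=0;m[240:]=0
for nm,mm in(('all',m),('bright',m&cv2.inRange(h,(0,0,200),(180,255,255)))):
    v,u=np.nonzero(mm); print(nm,len(u),u.mean(),v.mean(),u.min(),u.max(),v.min(),v.max()); 
for r in range(148,230,3): print(r,''.join(f'{x:4d}' for x in cv2.cvtColor(im,cv2.COLOR_RGB2GRAY)[r,288:342:2]))
cv2.imwrite('pics/w1c.png',cv2.cvtColor(cv2.resize(im[140:236,264:364],(600,576),interpolation=cv2.INTER_CUBIC),cv2.COLOR_RGB2BGR))
E
```

```text
all 442 311.84615384615387 193.36425339366517 304 320 178 207
bright 287 311.8362369337979 197.68641114982577 304 319 188 207
148  153 148 154 158 154 154 158 162 148 145 148 155 152 153 149 149 150 151 150 146 149 150 149 158 155 153 160
151  149 146 148 157 155 154 150 155 157 154 151 163 162 162 153 118 153 115 161 126 124 125 160 154 152 155 160
154  155 154 119  80 126  76 122  77  77  80  79  79  79  84  82  77  80  81  82  84  86  82  74 152 157 155 149
157  155  79  75  71  70  67  69  61  57  58  53  53  46  42  42  42  44  43  48  55  61  67  57 155 152 157 149
160  142  66  73  82  87  95 101 113 116  79 133  88 149  95  62 102 170 106  54 115  49  45 137 161 156 155 153
163   97 120  65 107  84 111 137 139 143 144 154 154 165 179 179 179 177 177 176 171 198 249 142 150 156 148 155
166  113 164 188 174 173 175 173 175 176 179 183 121 127  61 124  57 179 178 176 171 184 173 151 115 156 153 165
169  154 144 173 177 109 119  60 120  64  64  64  66  65  66  65  66  64  63  60 174 174 175 110  98 147 155 160
172  150 124 175 176 133  65  67  93 124  87  82  84  84  90  87  88 2
[... 1489 characters left out ...]
54 150 154 154 157 155
214  160 160 153 149 160 151 149 156 152 151 154 152 221 220 218 152 154 154 150 156 152 155 150 151 146 154 152
217  151 155 152 147 154 152 153 151 148 150 153 150 219 220 214 189 143 157 147 155 156 161 153 152 156 156 157
220  146 155 150 151 148 150 151 153 147 150 154 152 218 220 211 229 151 154 156 153 157 160 154 152 158 161 157
223  149 151 147 151 153 152 154 154 147 145 146 145 217 220 209 224 149 152 150 153 161 159 162 160 149 148 140
226  145 148 150 149 156 155 157 153 146 156 155 147 189 183 178 168 146 152 150 151 150 149 151 148 152 151 149
229  155 152 148 152 150 152 155 144 153 149 145 149 151 154 152 156 147 153 140 145 145 152 160 156 150 152 149
```

View pics/w1c.png

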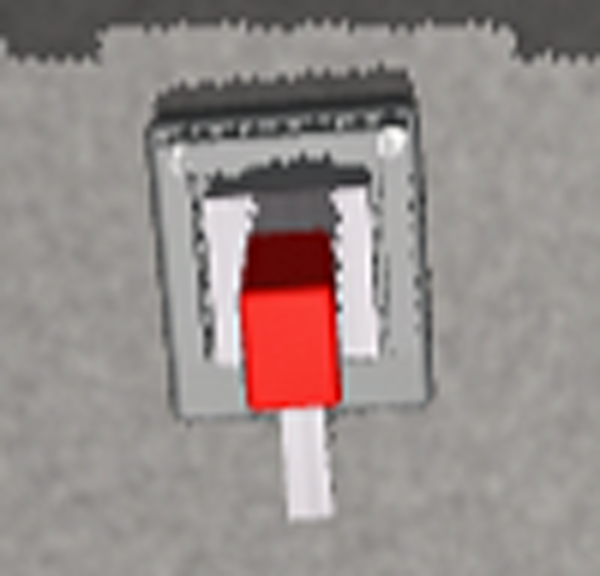

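The crop shows the handle's top face with corners (243,288), (330,285), (340,405), (250,410). The base plates lie either side, and the arm ends at (310,517).

```bash
python3 - <<'E'
from h import *
c=shot('wrist'); f=lambda x,y,z: onz(c,(264+(x-3)/6,140+(y-3)/6),z)
print('handle',f(291,347,.088))
def yaw(a,b,z): d=f(*b,z)-f(*a,z); return np.degrees(np.arctan2(d[1],d[0]))
print(yaw((207,198),(217,365),.036),yaw((368,185),(378,355),.036),yaw((243,288),(250,410),.088),yaw((330,285),(340,405),.088),yaw((302,409),(310,517),.032))
p=f(310,517,.032);print('armend',p)
print('base mid',(f(207,198,.036)+f(368,185,.036)+f(217,365,.036)+f(378,355,.036))/4)
E
```

```text
handle [ 0.4056 -0.3153  0.088 ]
-21.571307191254576 -20.16483244473512 -21.576544944189447 -19.29004621918868 -20.039648391222695
armend [ 0.4586 -0.3349  0.032 ]
base mid [ 0.4049  -0.31515  0.036  ]
```

Call:
{"fn": "apply_moves", "kwargs": {"deltas": [[0, 0, -0.14, -3, 0, 0, 0.065], [0, 0, 0, -4, 0, 0, 0], [0, 0, 0, -4, 0, 0, 0], [0, 0, 0, -3, 0, 0, 0], [0, 0, 0, -1.7, 0, 0, 0], [0, 0, 0, 0, 0, 0, 0], [0, 0, 0, 0, 0, 0, 0]]}}

```text
time_s: 3.05
ee_pos: [0.4071, -0.3109, 0.0743]
eef_rot: [-3.141, 0.001, 2.791]
force: [0.4, -0.4, 0.2]
grip_width: 0.0941
grip_force: 0.0
```

Call:
{"fn": "apply_moves", "kwargs": {"deltas": [[255, 0, 0, 0, 0, 0, 0], [255, 0, 0, 0, 0, 0, 0], [255, 0, 0, 0, 0, 0, 0], [255, 0, 0, 0, 0, 0, 0], [255, 0, 0, 0, 0, 0, 0], [255, 0, 0, 0, 0, 0, 0], [255, 0, 0, 0, 0, 0, 0], [255, 0, 0, 0, 0, 0, 0], [255, 0, 0, 0, 0, 0, 0], [255, 0, 0, 0, 0, 0, 0]], "grip_force": 25}}

```text
time_s: 4.05
ee_pos: [0.4066, -0.3119, 0.0736]
eef_rot: [-3.141, 0.0, 2.79]
force: [-5.2, -12.8, -7.6]
grip_width: 0.0182
grip_force: 25.0
```

Call:
{"fn": "apply_moves", "kwargs": {"deltas": [[255, -0.07, -0.2, 0, 0, 0, 0], [255, 0, 0, 0, 0, 0, 0], [255, 0, 0, 0, 0, 0, 0]]}}

```text
time_s: 4.35
ee_pos: [0.4059, -0.3134, 0.0733]
eef_rot: [3.141, -0.0, 2.79]
force: [-1.3, 0.7, -0.6]
grip_width: 0.0181
grip_force: 25.0
```

Call:
{"fn": "apply_moves", "kwargs": {"deltas": [[255, 0, 0, 1, 0, 0, 0], [255, 0, 0, 2.5, 0, 0, 0], [255, 0, 0, 4, 0, 0, 0], [255, 0, 0, 4, 0, 0, 0], [255, 0, 0, 4, 0, 0, 0], [255, 0.5, 2.5, 0, 0, 0, 0.05], [255, 0.5, 4, 0, 0, 0, 0.05], [255, 0.5, 4, 0, 0, 0, 0.05], [255, 0.5, 4, 0, 0, 0, 0.05], [255, 0.5, 4, 0, 0, 0, 0.05]]}}

```text
time_s: 5.35
ee_pos: [0.4308, -0.1269, 0.2293]
eef_rot: [-3.141, 0.001, 3.042]
force: [0.3, -0.2, -1.2]
grip_width: 0.0177
grip_force: 25.0
```

Call:
{"fn": "apply_moves", "kwargs": {"deltas": [[255, 0.4, 4, 0, 0, 0, 0.05], [255, 0.4, 4, 0, 0, 0, 0.05], [255, 0.4, 4, 0, 0, 0, 0.05], [255, 0.4, 4, 0, 0, 0, 0.05], [255, 0.3, 4, 0, 0, 0, 0.05], [255, 0, 4, 0, 0, 0, 0.03], [255, 0, 4, 0, 0, 0, 0], [255, 0, 2, 0, 0, 0, 0], [255, 0, 0, 0, 0, 0, 0], [255, 0, 0, 0, 0, 0, 0]]}}

```text
time_s: 6.35
ee_pos: [0.4498, 0.1714, 0.2288]
eef_rot: [-3.141, 0.0, -2.962]
force: [0.8, 0.0, -1.8]
grip_width: 0.0179
grip_force: 25.0
```

```bash
python3 - <<'E'
from h import *
o=ctrl.get_obs();print(o['time_s'],o['ee_pos'],o['eef_rot'],o['qpos'],o['force'],o['moment'],o['grip_width'])
c=shot('wrist','w2')
np.savez('w2.npz',**c)
E
```

```text
6.35 [0.44978269 0.17139479 0.2288259 ] [-3.14144415e+00  1.40594819e-04 -2.96247647e+00] [ 2.88045034e-01  1.47772141e-01  1.71101164e+00 -1.69906400e-04
  1.28268526e+00 -1.46181920e+00] [ 0.81717203  0.02016185 -1.76769713] [0.00488678 0.05691645 0.00177203] 0.01791620326684318
```

View pics/w2.png

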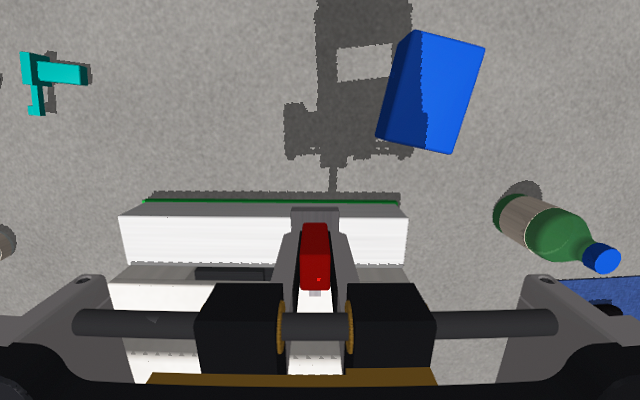

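The wrist view shows the gripped key over the sill. The sill's top front edge runs (119,216)–(408,218), and the tip box and bottle are well clear.

```bash
python3 - <<'E'
from h import *
c=dict(np.load('w2.npz')); g=cv2.cvtColor(c['img'],cv2.COLOR_RGB2GRAY).astype(int)
h=cv2.cvtColor(c['img'],cv2.COLOR_RGB2HSV)
P=[];Q=[]
for u in list(range(130,285,3))+list(range(350,402,3)):
    col=g[205:235,u]; v=205+np.argmax(np.diff(col)); P.append(onz(c,(u,v+.5),.07)[:2])
P=np.array(P);l=cv2.fitLine(P.astype(np.float32),cv2.DIST_HUBER,0,.01,.01).ravel();print(l,np.degrees(np.arctan2(l[1],l[0])))
for r in (214,216,218,220,225,230,240,250,258,262,266): print(r,g[r,110:135:2],g[r,400:416:2])
for q in ((119,217),(408,218.5)): print(onz(c,q,.07))
t=shot('top')
for u in (285,300,315,330): print(u,cv2.cvtColor(t['img'],cv2.COLOR_RGB2GRAY)[185:240,u])
E
```

```text
[ 0.16799101 -0.9857885   0.49135     0.10598   ] -80.328964
214 [153 151 146 147 153 121  93  94  96  95  95  95  96] [101 100 114 155 151 152 157 154]
216 [149 145 153 145 215 215 213 213 211 210 208 209 206] [ 98  98  97 118 153 160 158 154]
218 [146 138 147 142 241 244 244 244 244 244 244 244 244] [197 196 195 195 173 156 153 152]
220 [155 155 147 145 202 242 241 241 241 242 242 242 242] [241 241 241 243 181 155 147 148]
225 [153 162 160 157 144 245 241 241 242 242 242 242 242] [240 240 240 239 174 154 146 149]
230 [148 153 151 157 152 200 242 241 241 241 241 241 241] [240 240 240 236 143 149 151 151]
240 [153 148 147 151 151 154 193 240 239 239 239 239 240] [238 238 239 198 154 148 148 147]
250 [152 148 147 144 153 154 153 185 242 240 240 240 240] [238 238 225 149 154 156 148 148]
258 [159 152 156 157 157 151 151 149 200 242 241 242 242] [236 237 191 154 154 142 150 157]
262 [151 151 155 153 150 152 158 155 163 243 204 136 137] [239 236 141 150 150 149 154 146]
266 [154 152 153 154 149 157 151 157 156 132 108 114 114] [142 134 152 151 151 147 152 150]
[ 0.5226 -0.0617  0.07  ]
[
[... 237 characters left out ...]
 56  56
  55]
300 [193 193 193 193 193 193 193 193 193 193 193 193 192 142  97 102 105 168
 193 193 193 192 193 193 193 194 193 193 192 193 193 193 193 194 193 193
 193 142  75  66  65  65  68  92 105 108 109 106 106 106 106 105 105 107
 108]
315 [193 193 193 193 193 193 193 193 193 193 141  76  93 105 168 193 193 193
 193 193 193 193 193 193 193 193 193 193 193 193 193 193 193 193 146  82
  64  64  64  66  92 104 104 102 103 103 102 103 104 104 104 105 105 105
 105]
330 [193 193 193 193 193 193 192 143  78  92 106 168 193 193 193 193 193 193
 193 193 193 193 193 193 193 193 193 193 193 193 193 148  85  64  63  63
  65  93 106 106 105 105 107 107 105 105 105 106 105 104 105 106 104 103
 105]
```

Call:
{"fn": "apply_moves", "kwargs": {"deltas": [[255, 1.15, 0.15, -2, 0, 0, -0.008], [255, 1, 0.15, -3, 0, 0, 0], [255, 0, 0, -2.6, 0, 0, 0], [255, 0, 0, -1.5, 0, 0, 0], [255, 0, 0, -0.5, 0, 0, 0], [255, 0, 0, 0, 0, 0, 0], [255, 0, 0, 0, 0, 0, 0], [255, 0, 0, 0, 0, 0, 0]]}}

```text
time_s: 7.25
ee_pos: [0.4719, 0.1745, 0.1335]
eef_rot: [3.141, 0.002, -2.972]
force: [0.4, 0.3, -1.0]
grip_width: 0.0179
grip_force: 25.0
```

```bash
python3 - <<'E'
from h import *
o=ctrl.get_obs();print(o['time_s'],o['ee_pos'],o['eef_rot'],o['force'],o['moment'])
c=shot('wrist')
shot('top'); s=shot('scene')
A=c['img'][180:330,200:440]; B=s['img'][150:260,290:420]
A=cv2.resize(A,(640,400));B=cv2.resize(B,None,fx=4.6,fy=4.6,interpolation=cv2.INTER_CUBIC)[:600]
cv2.imwrite('pics/s3.png',cv2.cvtColor(B,cv2.COLOR_RGB2BGR))
E
```

```text
7.25 [0.47190671 0.17445974 0.13347695] [ 3.14141002e+00  1.66415569e-03 -2.97165125e+00] [ 0.40370839  0.31719124 -1.03671371] [ 0.06618402 -0.02309879  0.02480586]
```

View pics/s3.png

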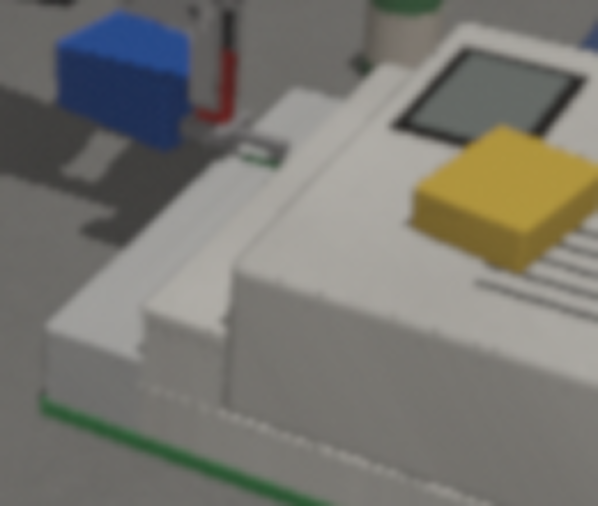

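The scene crop shows the key's tooth just above the sill over the green mark (260,155), clear of the hood. Next I'll enter the mouth.

Call:
{"fn": "apply_moves", "kwargs": {"deltas": [[255, 1, 0.17, 0, 0, 0, 0], [255, 1, 0.17, 0, 0, 0, 0], [255, 1, 0.17, 0, 0, 0, 0], [255, 1, 0.17, 0, 0, 0, 0], [255, 1, 0.17, 0, 0, 0, 0], [255, 0, 0, 0, 0, 0, 0], [255, 0, 0, 0, 0, 0, 0], [255, 0, 0, 0, 0, 0, 0]]}}

```text
time_s: 8.2
ee_pos: [0.5212, 0.183, 0.1324]
eef_rot: [-3.142, -0.0, -2.971]
force: [0.4, -0.3, -1.1]
grip_width: 0.0179
grip_force: 25.0
```

Call:
{"fn": "apply_moves", "kwargs": {"deltas": [[255, 0, 0, -0.15, 0, 0, 0], [255, 0, 0, -0.1, 0, 0, 0], [255, 0, 0, -0.1, 0, 0, 0], [255, 0, 0, -0.05, 0, 0, 0], [255, 0, 0, -0.05, 0, 0, 0], [255, 0, 0, 0, 0, 0, 0], [255, 0, 0, 0, 0, 0, 0]]}}

```text
time_s: 8.9
ee_pos: [0.5215, 0.183, 0.128]
eef_rot: [-3.142, 0.0, -2.971]
force: [-1.8, 1.2, -1.4]
grip_width: 0.0181
grip_force: 25.0
```

Call:
{"fn": "apply_moves", "kwargs": {"deltas": [[255, 0, 0, -0.05, 0, 0, 0], [255, 0, 0, -0.05, 0, 0, 0], [255, 0, 0, 0, 0, 0, 0], [255, 0, 0, 0, 0, 0, 0]]}}

```text
time_s: 9.3
ee_pos: [0.5215, 0.183, 0.1269]
eef_rot: [-3.142, -0.0, -2.971]
force: [0.3, 0.0, -2.0]
grip_width: 0.0177
grip_force: 25.0
```

Call:
{"fn": "apply_moves", "kwargs": {"deltas": [[255, 0, 0, -0.05, 0, 0, 0], [255, 0, 0, 0, 0, 0, 0], [255, 0, 0, 0, 0, 0, 0]]}}

```text
time_s: 9.6
ee_pos: [0.5215, 0.183, 0.1264]
eef_rot: [-3.142, -0.0, -2.971]
force: [-0.1, -0.4, -1.8]
grip_width: 0.0178
grip_force: 25.0
```

Call:
{"fn": "apply_moves", "kwargs": {"deltas": [[255, 0, 0, -0.05, 0, 0, 0], [255, 0, 0, 0, 0, 0, 0], [255, 0, 0, 0, 0, 0, 0]]}}

```text
time_s: 9.9
ee_pos: [0.5215, 0.183, 0.1262]
eef_rot: [-3.142, 0.0, -2.971]
force: [-2.3, -0.8, 4.1]
grip_width: 0.0178
grip_force: 25.0
```

Call:
{"fn": "apply_moves", "kwargs": {"deltas": [[255, 0, 0, -0.05, 0, 0, 0], [255, 0, 0, 0, 0, 0, 0], [255, 0, 0, 0, 0, 0, 0]]}}

```text
time_s: 10.2
ee_pos: [0.5215, 0.183, 0.1261]
eef_rot: [3.142, 0.0, -2.971]
force: [-5.0, -1.1, 9.5]
grip_width: 0.0177
grip_force: 25.0
```

Call:
{"fn": "apply_moves", "kwargs": {"deltas": [[255, 0, 0, -0.05, 0, 0, 0], [255, 0, 0, 0, 0, 0, 0], [255, 0, 0, 0, 0, 0, 0]]}}

```text
time_s: 10.5
ee_pos: [0.5216, 0.1831, 0.126]
eef_rot: [3.142, 0.001, -2.971]
force: [-7.8, -2.0, 13.2]
grip_width: 0.0181
grip_force: 25.0
```

Call:
{"fn": "apply_moves", "kwargs": {"deltas": [[255, 0, 0, 0.08, 0, 0, 0], [255, 0, 0, 0, 0, 0, 0], [255, 0, 0, 0, 0, 0, 0]]}}

```text
time_s: 10.8
ee_pos: [0.5215, 0.1831, 0.126]
eef_rot: [3.142, 0.0, -2.971]
force: [-3.8, -0.6, 6.3]
grip_width: 0.0178
grip_force: 25.0
```

Call:
{"fn": "apply_moves", "kwargs": {"deltas": [[255, 0.03, -0.2, 0, 0, 0, 0], [255, 0.03, -0.2, 0, 0, 0, 0], [255, 0.03, -0.2, 0, 0, 0, 0], [255, 0.04, -0.2, 0, 0, 0, 0], [255, 0.04, -0.2, 0, 0, 0, 0], [255, 0, 0, 0, 0, 0, 0]]}}

```text
time_s: 11.4
ee_pos: [0.5234, 0.1729, 0.126]
eef_rot: [3.141, 0.001, -2.972]
force: [-0.3, 3.1, 5.9]
grip_width: 0.018
grip_force: 25.0
```

Call:
{"fn": "apply_moves", "kwargs": {"deltas": [[255, 0.03, -0.2, 0, 0, 0, 0], [255, 0.03, -0.2, 0, 0, 0, 0], [255, 0.03, -0.2, 0, 0, 0, 0], [255, 0.04, -0.2, 0, 0, 0, 0], [255, 0.04, -0.2, 0, 0, 0, 0], [255, 0.03, -0.2, 0, 0, 0, 0], [255, 0, 0, 0, 0, 0, 0]]}}

```text
time_s: 12.1
ee_pos: [0.5254, 0.1608, 0.126]
eef_rot: [3.141, 0.001, -2.972]
force: [-0.4, 2.2, 5.2]
grip_width: 0.0178
grip_force: 25.0
```

Call:
{"fn": "apply_moves", "kwargs": {"deltas": [[255, 0.02, -0.1, 0, 0, 0, 0], [255, 0.02, -0.1, 0, 0, 0, 0], [255, 0.02, -0.1, 0, 0, 0, 0], [255, 0.01, -0.1, 0, 0, 0, 0], [255, 0, 0, 0, 0, 0, 0]]}}

```text
time_s: 12.6
ee_pos: [0.5261, 0.1569, 0.126]
eef_rot: [3.141, 0.001, -2.972]
force: [-0.5, 2.6, 5.1]
grip_width: 0.0181
grip_force: 25.0
```

Call:
{"fn": "apply_moves", "kwargs": {"deltas": [[255, 0.02, -0.1, 0, 0, 0, 0], [255, 0.02, -0.1, 0, 0, 0, 0], [255, 0.02, -0.1, 0, 0, 0, 0], [255, 0.01, -0.1, 0, 0, 0, 0], [255, 0, 0, 0, 0, 0, 0]]}}

```text
time_s: 13.1
ee_pos: [0.5268, 0.1529, 0.126]
eef_rot: [3.141, 0.001, -2.971]
force: [-0.2, 2.8, 4.4]
grip_width: 0.018
grip_force: 25.0
```

Call:
{"fn": "apply_moves", "kwargs": {"deltas": [[255, 0.02, -0.1, 0, 0, 0, 0], [255, 0.02, -0.1, 0, 0, 0, 0], [255, 0.02, -0.1, 0, 0, 0, 0], [255, 0.01, -0.1, 0, 0, 0, 0], [255, 0, 0, 0, 0, 0, 0]]}}

```text
time_s: 13.6
ee_pos: [0.5275, 0.149, 0.126]
eef_rot: [3.141, 0.001, -2.971]
force: [-0.6, 3.1, 4.1]
grip_width: 0.0178
grip_force: 25.0
```

Call:
{"fn": "apply_moves", "kwargs": {"deltas": [[255, 0.02, -0.1, -0.02, 0, 0, 0], [255, 0.02, -0.1, 0, 0, 0, 0], [255, 0.02, -0.1, 0, 0, 0, 0], [255, 0.01, -0.1, 0, 0, 0, 0], [255, 0, 0, 0, 0, 0, 0]]}}

```text
time_s: 14.1
ee_pos: [0.5282, 0.145, 0.1259]
eef_rot: [3.141, 0.001, -2.971]
force: [-0.8, 2.9, 6.5]
grip_width: 0.0181
grip_force: 25.0
```

Call:
{"fn": "apply_moves", "kwargs": {"deltas": [[255, 0.02, -0.1, 0, 0, 0, 0], [255, 0.02, -0.1, 0, 0, 0, 0], [255, 0.02, -0.1, 0, 0, 0, 0], [255, 0.01, -0.1, 0, 0, 0, 0], [255, 0, 0, 0, 0, 0, 0]]}}

```text
time_s: 14.6
ee_pos: [0.5289, 0.141, 0.1259]
eef_rot: [3.141, 0.001, -2.971]
force: [-0.2, 3.6, 5.5]
grip_width: 0.0182
grip_force: 25.0
```

Call:
{"fn": "apply_moves", "kwargs": {"deltas": [[255, 0.02, -0.1, 0, 0, 0, 0], [255, 0.02, -0.1, 0, 0, 0, 0], [255, 0.02, -0.1, 0, 0, 0, 0], [255, 0.01, -0.1, 0, 0, 0, 0], [255, 0, 0, 0, 0, 0, 0]]}}

```text
time_s: 15.1
ee_pos: [0.5297, 0.137, 0.1259]
eef_rot: [3.141, 0.001, -2.971]
force: [-0.7, 3.1, 6.0]
grip_width: 0.0178
grip_force: 25.0
```

Call:
{"fn": "apply_moves", "kwargs": {"deltas": [[255, 0.02, -0.1, 0, 0, 0, 0], [255, 0.02, -0.1, 0, 0, 0, 0], [255, 0.02, -0.1, 0, 0, 0, 0], [255, 0.01, -0.1, 0, 0, 0, 0], [255, 0, 0, 0, 0, 0, 0]]}}

```text
time_s: 15.6
ee_pos: [0.5304, 0.133, 0.1258]
eef_rot: [3.141, 0.001, -2.971]
force: [1.2, 3.0, 5.6]
grip_width: 0.018
grip_force: 25.0
```

Call:
{"fn": "apply_moves", "kwargs": {"deltas": [[255, 0.02, -0.1, 0, 0, 0, 0], [255, 0.02, -0.1, 0, 0, 0, 0], [255, 0.02, -0.1, 0, 0, 0, 0], [255, 0.01, -0.1, 0, 0, 0, 0], [255, 0, 0, 0, 0, 0, 0]]}}

```text
time_s: 16.1
ee_pos: [0.5306, 0.1285, 0.1252]
eef_rot: [-3.141, -0.001, -2.972]
force: [0.2, -1.4, -0.9]
grip_width: 0.0176
grip_force: 25.0
```

The vertical force vanished and z dropped, so the tooth is at the slot. Lowering carefully.

Call:
{"fn": "apply_moves", "kwargs": {"deltas": [[255, 0, 0, -0.1, 0, 0, 0], [255, 0, 0, 0, 0, 0, 0], [255, 0, 0, 0, 0, 0, 0]]}}

```text
time_s: 16.4
ee_pos: [0.5304, 0.1286, 0.124]
eef_rot: [-3.141, -0.001, -2.972]
force: [0.4, -2.6, -2.4]
grip_width: 0.0182
grip_force: 25.0
```

Call:
{"fn": "apply_moves", "kwargs": {"deltas": [[255, 0, 0, -0.05, 0, 0, 0], [255, 0, 0, -0.05, 0, 0, 0], [255, 0, 0, 0, 0, 0, 0]]}}

```text
time_s: 16.7
ee_pos: [0.5307, 0.1288, 0.1235]
eef_rot: [-3.141, -0.0, -2.972]
force: [0.1, -5.0, -0.1]
grip_width: 0.0176
grip_force: 25.0
```

Call:
{"fn": "apply_moves", "kwargs": {"deltas": [[255, 0.01, -0.1, 0, 0, 0, 0], [255, 0.02, -0.1, 0, 0, 0, 0], [255, 0, 0, 0, 0, 0, 0], [255, 0, 0, 0, 0, 0, 0]]}}

```text
time_s: 17.1
ee_pos: [0.5311, 0.1272, 0.1236]
eef_rot: [3.141, 0.0, -2.971]
force: [0.1, -0.0, -1.6]
grip_width: 0.0175
grip_force: 25.0
```

Call:
{"fn": "apply_moves", "kwargs": {"deltas": [[255, 0, 0, -0.1, 0, 0, 0], [255, 0, 0, -0.05, 0, 0, 0], [255, 0, 0, 0, 0, 0, 0], [255, 0, 0, 0, 0, 0, 0]]}}

```text
time_s: 17.5
ee_pos: [0.5311, 0.127, 0.122]
eef_rot: [3.142, -0.0, -2.971]
force: [0.2, 0.1, -1.2]
grip_width: 0.0183
grip_force: 25.0
```

Call:
{"fn": "apply_moves", "kwargs": {"deltas": [[255, 0, 0, -0.1, 0, 0, 0], [255, 0, 0, -0.1, 0, 0, 0], [255, 0, 0, 0, 0, 0, 0], [255, 0, 0, 0, 0, 0, 0]]}}

```text
time_s: 17.9
ee_pos: [0.531, 0.127, 0.12]
eef_rot: [-3.142, -0.0, -2.971]
force: [0.3, 1.4, -2.6]
grip_width: 0.0179
grip_force: 25.0
```

Call:
{"fn": "apply_moves", "kwargs": {"deltas": [[255, 0, 0, -0.05, 0, 0, 0], [255, 0, 0, 0, 0, 0, 0], [255, 0, 0, 0, 0, 0, 0]]}}

```text
time_s: 18.2
ee_pos: [0.5311, 0.127, 0.1195]
eef_rot: [-3.142, -0.0, -2.971]
force: [-0.0, -0.7, -1.5]
grip_width: 0.018
grip_force: 25.0
```

Call:
{"fn": "apply_moves", "kwargs": {"deltas": [[255, 0, 0, -0.05, 0, 0, 0], [255, 0, 0, 0, 0, 0, 0], [255, 0, 0, 0, 0, 0, 0]]}}

```text
time_s: 18.5
ee_pos: [0.5312, 0.127, 0.1193]
eef_rot: [-3.142, 0.0, -2.971]
force: [-0.7, -0.6, 1.9]
grip_width: 0.018
grip_force: 25.0
```

Seated on the sill. Release and retreat straight up.

Call:
{"fn": "apply_moves", "kwargs": {"deltas": [[170, 0, 0, 0, 0, 0, 0], [140, 0, 0, 0, 0, 0, 0], [100, 0, 0, 0, 0, 0, 0], [60, 0, 0, 0, 0, 0, 0], [60, 0, 0, 0, 0, 0, 0], [60, 0, 0, 0, 0, 0, 0]]}}

```text
time_s: 19.1
ee_pos: [0.5311, 0.127, 0.1191]
eef_rot: [3.142, 0.0, -2.971]
force: [-0.1, 0.5, 0.4]
grip_width: 0.0625
grip_force: 0.0
```

Call:
{"fn": "apply_moves", "kwargs": {"deltas": [[60, 0, 0, 1, 0, 0, 0], [60, 0, 0, 2, 0, 0, 0], [60, 0, 0, 3, 0, 0, 0], [60, 0, 0, 3, 0, 0, 0], [60, 0, 0, 3, 0, 0, 0], [60, -4, 0, 0, 0, 0, 0], [60, -4, 0, 0, 0, 0, 0], [60, -2, 0, 0, 0, 0, 0], [60, 0, 0, 0, 0, 0, 0], [60, 0, 0, 0, 0, 0, 0]]}}

```text
time_s: 20.1
ee_pos: [0.4315, 0.1271, 0.24]
eef_rot: [3.142, 0.002, -2.971]
force: [0.7, -1.2, 0.5]
grip_width: 0.0716
grip_force: 0.0
```

```bash
python3 - <<'E'
from h import *
o=ctrl.get_obs();print(o['time_s'],o['ee_pos'],o['grip_width'],o['force'])
c=shot('wrist'); s=shot('scene')
A=cv2.resize(c['img'][100:330,160:480],(640,460)); B=cv2.resize(s['img'][150:230,290:420],(748,460))
B=B[:,:]; M=np.hstack([cv2.resize(A,(400,290)),cv2.resize(B,(400,290))])
cv2.imwrite('pics/f.png',cv2.cvtColor(M,cv2.COLOR_RGB2BGR))
E
```

```text
20.1 [0.43151501 0.1270908  0.23996631] 0.07160325113256516 [ 0.73098251 -1.21364708  0.52726066]
```

View pics/f.png

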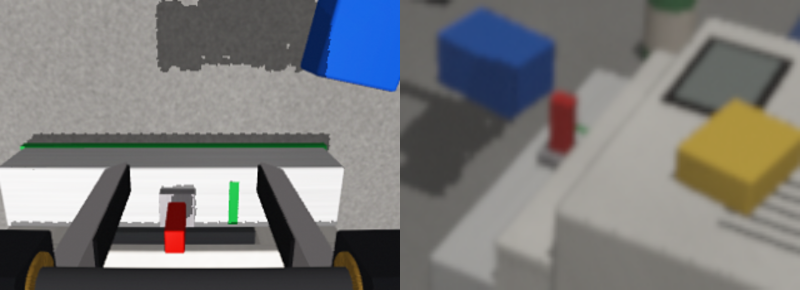

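The key stands upright on the sill with its arm under the hood (handle at (175,225) in the left half), the gripper is clear, and nothing else has moved.

```bash
python3 -c "
from station import ctrl
print(ctrl.hand_in())"
```

```text
the job is handed in; nothing more can be done
None
```

The job is handed in: the key's tooth is down in the lock slot, its base sits on the sill, and the gripper has let go and moved clear; the simulator returned no verdict.

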